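# Complete an assembly kit: square the modules, add one tub off the nested stack

### The arm

A 6-joint arm with a two-finger parallel gripper is mounted at the origin on the work surface. World frame = base frame: x ahead of the robot, y to its left, z up, the work surface at z = 0. Lengths are in mm, angles in degrees, forces in N, time in s.
With the tool pointing down it reaches from about 350 to 850 mm from the base axis. Payload 8.1 kg.
Tool frame: the origin (TCP) lies where the fingers leave the gripper's body, on its centre line; the fingertips stand 73 mm ahead of it and the grasp point (between the pads) lies 54 mm ahead of it; z points along the fingers, y is the line along which they close (so a half turn about z gives the same grasp; the last joint's range is limited). The gripper opens to 85 mm and grips with 20 to 120 N. Pads are 22 mm wide; open, the fingers measure 114 mm over their backs; the gripper's body (76 mm by 85 mm) begins 54 mm behind the grasp point. The pads swing forward as they close: fully open they stand 13 mm farther back than shut.
Start: joints at [64.32, 7.471, 85.268, -0, 87.261, -4.893], TCP at [212.915, 560.957, 303.892] pointing down, gripper open.
Joint ranges: [-169.43, 169.43], [-51.17, 129.36], [1.28, 143.12], [-76.62, 256.62], [0, 156.53], [-152.29, 152.29]. Speed limits (degrees/s): [136.94, 136.94, 159.86, 180, 180, 180].

### API

Orientations are given as [roll, pitch, yaw] about the fixed x, y, z axes, in that order (R = Rz(yaw) Ry(pitch) Rx(roll)).
In Python, from bench import sense, optics, r gives the robot as it stands.
- The arm moves only by the tool servo_tool, never from a script. Its argument "plan" is a list that holds one entry, the list of rows, each a list of 5 numbers: the shift along the world's x, y, z in m, then the turn about the world's z in degrees, then the finger opening in m, from 0 to 0.0854. A call has 1 to 10 rows; each row shifts and turns the commanded pose from where the row before left it; what a row does not reach is not made up. A row lasts 1/10 s, in which the tool goes at most 50 mm and 8.59 degrees, less where a joint would pass 70% of its speed; a pose out of reach is approached as far as the arm can. A call is refused whole if a number of a shift passes 0.05 or a number of a turn 8.59, either way. A call with a gripper value outside its range is refused whole. The fingers move at their own pace and stop on an object; "force" is the grip in N (left out, the last holds). Time passes only in rows, so rows that do not move let the fingers close. It gives the time, the measured TCP pose, the force, the opening and the grip force at its end, in the units of the state.
- sense(): the state, without advancing time (a new reading comes with each control period).
- optics.snapshot(name): name is "side" or "top" or "wrist"; returns a dict with "frame" (400x640x3 uint8, blue, green, red), "fx", "fy", "cx", "cy" (pixels), "cam_to_world" (4x4, takes a point from camera to world coordinates). Camera axes: x right, y down, z forward; pixel columns grow to the right and rows downward; lengths in mm; the calibration is good to about 2 mm. A picture is of the moment at which its call begins. There is no depth.
- r.hand_in(): hands the job in; it is judged then, once.
The state is a dict: "time": time; "joint_pos": joint angles; "qd": joint speeds; "joint_efforts": joint torques, N m; "tool_pos": TCP position; "tcp_rot": TCP orientation; "ft_force": force on the tool from outside, world axes, zero at the start; "wrist_torque": the same for the moment, N m; "finger_gap": finger opening in mm; "grip_force": force on a finger pad.
Only numpy, scipy, OpenCV 4.12 (cv2) and the standard library are available. Lean on these libraries where they do the work, as an engineer would, in place of code of your own. Each camera call takes 0.05 s, during which the arm holds its last target. There are 200 camera calls.

### The job

Make up the assembly kit on the bench: push the row of leaning modules upright and square against the tall end plate of the white kit carrier so that they stand closed up, and set one empty blue tub level and lengthwise on the carrier's floor in the space beside them. Take only the top tub from the nested stack on the sloping stand, leaving the other two nested where they are, and set it down rather than dropping it. Leave the flux bottle, the multimeter, the tape reel and the tool cup where they are.

Things in the scene. Friction and masses are not known exactly. Their poses are not given: they have to be found in the camera images.
- tub_top_centre (a point): TOP tub of three nested: rigid, blue, open-topped, 150 long x 60 wide x 50 mm high over its rim, ~110 g, same end for end. Point: its centre, 25 mm under the rim's top. x along its length, y across its width, z out of its mouth (35 deg from vertical in the stack). Rim: upright band 12 mm deep, 60 mm wide outside; below it 2.5 mm walls taper in 12 deg to a 123 x 33 mm underside.
- tub_mid_centre (a point): Middle tub, same shape, point and axes; stays. Each tub sits on ribs in the one below, 20 mm further out along z: under the top tub's rim band is an 8 mm gap, then this tub's rim, so fingers reaching 20 mm or more below the top rim hold both. They sit loosely (2 mm play), the upper resting against the lower one's downhill end; the top tub is free once drawn 35 mm along z.
- tub_low_centre (a point): Bottom tub, same shape, point and axes. It stands on the stand's sloping deck against a low lip and stays there.
- bin_stand: Fixed grey sheet-metal bin stand, base 165 x 90 mm, 105 mm high at its +x edge. Its deck slopes 35 deg, low at its -x side, which faces the robot. Origin on the bench, z up, x uphill. The tubs' length runs uphill (their x along this x); the stack's axis starts from the deck at x = 30, z = 62 mm in this frame and leans towards -x.
- carrier: Fixed white kit carrier, black floor. Origin: centre of its underside, on the bench, z up. Inside: x -56 to 56 mm, y -105 to 105 mm, floor at z = 4 mm. Tall end plate (90 mm high) at y = -105 mm; the long sides and the +y end are 22 mm lips, 2.5 mm thick. Upright and closed up, the modules fill y -105 to -57 mm; the tub goes in the rest, its length along y (it is 132 mm long at lip height).
- module1: Flat plug-in module nearest the end plate: aluminium case, black and green connectors on top; 100 mm along x, 12 mm thick along y, 70 mm high along z, ~120 g. Origin: centre of its underside. x lies along the end plate. All four start leaning about 25 deg (up to 3 deg askew), tops towards the end plate (-y of the carrier), feet slid out; loose, 6 mm play each side in the carrier.
- module2: Second module, the same, leaning face to face on module 1.
- module3: Third module, the same, leaning face to face on module 2.
- module4: Fourth, outermost module, the same, leaning face to face on module 3. At the start its lower outer edge lies about 83 mm from the end plate and 9 mm above the bench. The feet slide easily (10 to 20 N for the row) when pushed low, within about 15 mm of the floor; pushed higher up they wedge.
- flux_bottle: White bottle, yellow label, red spout, 60 mm diameter, 160 mm high, standing loose. Origin: centre of its underside. Leave alone.
- multimeter: Red and black handheld meter lying on its back, 178 mm along x, 84 mm along y, 48 mm high. Origin: centre of its underside. Leave alone.
- tape_reel: Small white and black component reel lying flat, 100 mm diameter, 24 mm high. Origin: centre of its underside. Leave alone.
- tool_cup: Grey steel cup with screwdrivers standing in it, 70 mm diameter, cup 80 mm and handles 140 mm high, standing loose beside the carrier. Origin: centre of its underside. Leave alone.
Things that resemble listed ones, but are neither listed nor needed, are in the scene too. Leave any green or pink look-alike of the part that bears tub_top_centre alone.

How it is judged:
By the outcome, as a careful person would: the job done as asked, in the order asked, and still so for the second after the job is handed in, with the robot touching nothing.
It also fails if it takes over 53 s, if anything falls off the work surface, if the arm or the gripper's body presses on something with over 40 N, if the wrist force passes 120 N, or if a joint passes its speed limit or range.

## Working session

There is one attempt and no reset: what is moved stays moved. The work goes in short steps, Python scripts to look and compute and a tool call to move; the robot and the scene stay as the last step left them, time stands still between calls to the robot, and variables do not carry over. Pictures are saved under pics/ and viewed, at most 10 in all, crops included, and the job is handed in when it is done.

Besides the shell and the picture viewer there is one more tool, called after "Call:" by a JSON object that holds its "api" and its "payload". servo_tool: Moves the arm, as the interface text tells. Its arguments: {"type":"object","properties":{"plan":{"type":"array"},"force":{"type":"number"}},"required":["plan"]}

```bash
ls; mkdir -p pics; cat > h.py <<'E'
import numpy as np, cv2
from bench import sense, optics, r
def snap(n,f=None):
    d=optics.snapshot(n)
    if f: cv2.imwrite('pics/'+f,d['frame'])
    return d
def ray(d,u,v):
    T=np.array(d['cam_to_world']); q=T[:3,:3]@np.array([(u-d['cx'])/d['fx'],(v-d['cy'])/d['fy'],1]); return T[:3,3],q/np.linalg.norm(q)
def onz(d,u,v,z):
    o,q=ray(d,u,v); return o+q*(z-o[2])/q[2]
def two(d1,p1,d2,p2):
    o1,a=ray(d1,*p1);o2,b=ray(d2,*p2)
    s=np.linalg.lstsq(np.c_[a,-b],o2-o1,rcond=None)[0]
    P,Q=o1+s[0]*a,o2+s[1]*b; return (P+Q)/2,np.linalg.norm(P-Q)
def proj(d,p):
    T=np.array(d['cam_to_world']); c=T[:3,:3].T@(np.array(p)-T[:3,3]); return c[0]/c[2]*d['fx']+d['cx'],c[1]/c[2]*d['fy']+d['cy']
E
python3 - <<'E'
from h import *
import pickle
D={}
for n in('side','top'):
    D[n]=snap(n,n+'0.png'); print(n,D[n]['fx'],D[n]['cx'],D[n]['cy'],np.round(D[n]['cam_to_world'],3).tolist())
pickle.dump(D,open('d0.pkl','wb'))
print(sense())
E
```

```text
pics
side 394.84422432336413 316.0952806863415 200.14093594073336 [[-0.99, -0.081, 0.118, 432.113], [-0.143, 0.558, -0.818, 631.465], [0.001, -0.826, -0.564, 568.777], [0.0, 0.0, 0.0, 1.0]]
top 467.29910357645133 326.9025413932177 194.6402891834016 [[0.082, -0.971, 0.225, 359.607], [-0.997, -0.08, 0.017, -90.349], [0.002, -0.226, -0.974, 951.35], [0.0, 0.0, 0.0, 1.0]]
{'time': 0.1, 'joint_pos': array([ 6.43189064e+01,  7.51029946e+00,  8.53215683e+01, -7.22045028e-04,
        8.72627520e+01, -4.89375149e+00]), 'qd': array([ 0.06507791, -0.10903943, -0.09766574,  0.01322595, -0.10955067,
        0.01694384]), 'joint_efforts': array([ 5.53472728e-04, -5.70956969e+01, -5.01938975e+01, -3.01531354e-04,
        8.26216594e-03,  1.35979036e-05]), 'tool_pos': array([212.76903121, 560.61259954, 302.96836517]), 'tcp_rot': array([-1.79905664e+02, -7.35330580e-03,  1.59212687e+02]), 'ft_force': array([-0.27292036,  0.05379104,  0.57062638]), 'wrist_torque': array([ 0.01845986,  0.03880175, -0.05234012]), 'grip_force': 0.0, 'finger_gap': 85.24744098501347}
```

View pics/side0.png

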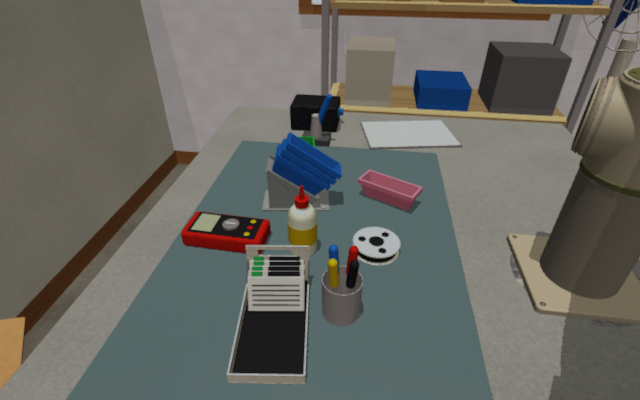

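View pics/top0.png

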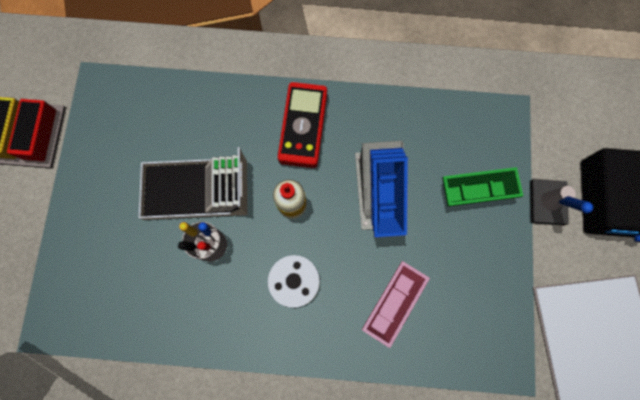

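Candidates for the tub: blue nested stack at top (388,190) / side (305,165); green look-alike at top (482,187); pink look-alike at top (397,303); blue shelf boxes at side (441,90). I choose the blue stack on the grey stand, and check it in a close crop.

```bash
python3 - <<'E'
from h import *
import pickle
D=pickle.load(open('d0.pkl','rb'))
t,s=D['top']['frame'],D['side']['frame']
def c(f,u,v,w,h,W,H): return cv2.resize(f[v:v+h,u:u+w],(W,H),interpolation=cv2.INTER_CUBIC)
a=np.hstack([c(t,130,135,120,90,400,300),c(t,345,135,80,110,218,300)[:, :218],])
b=np.hstack([c(s,225,235,120,150,240,300),c(s,255,125,100,90,333,300)])
W=800; pad=lambda x:np.pad(x,((0,0),(0,W-x.shape[1]),(0,0)))
cv2.imwrite('pics/c1.png',np.vstack([pad(a),pad(b)]))
# blob centroids
hsv=cv2.cvtColor(t,cv2.COLOR_BGR2HSV)
m=cv2.inRange(hsv,(100,150,60),(125,255,255)); 
for cc in cv2.findContours(m,0,2)[0]:
    if cv2.contourArea(cc)>300: print(cv2.minAreaRect(cc), cv2.boxPoints(cv2.minAreaRect(cc)))
E
```

```text
((389.0, 192.0), (88.0, 36.0), 90.0) [[371. 148.]
 [407. 148.]
 [407. 236.]
 [371. 236.]]
```

View pics/c1.png

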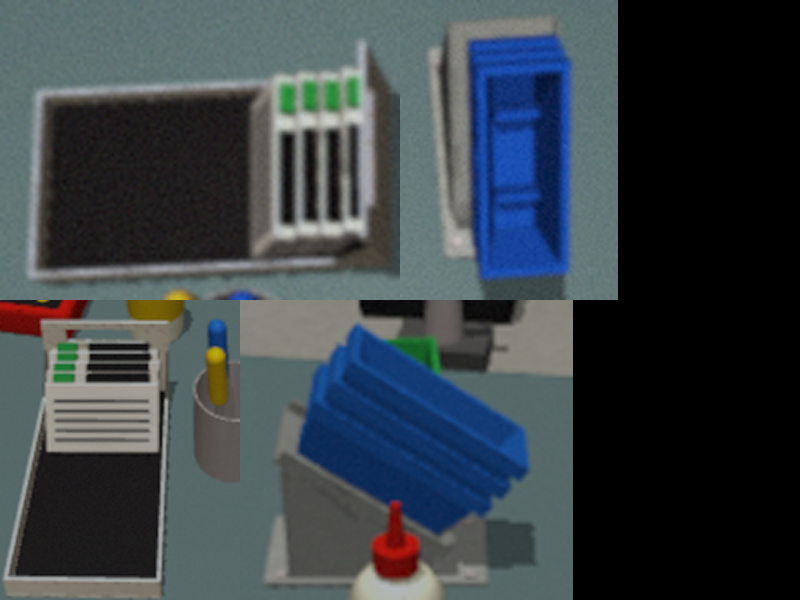

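The crop confirms the blue three-nested stack with the mouth towards the robot (top rim corners at top px ≈ (373,161), (407,157), (407,235), (375,237)). It also shows the carrier with its four leaning modules, end plate at right.

```bash
python3 - <<'E'
from h import *
import pickle
D=pickle.load(open('d0.pkl','rb'));t,s=D['top'],D['side']
np.set_printoptions(precision=1,suppress=True)
R={'UN':((372.5,161.4),(285.9,143.6)),'UF':((406.7,157),(290.1,132.8)),'DF':((406.7,234.7),(341.2,164.6)),'DN':((375,237),(339,176))}
P={}
for k,(a,b) in R.items(): P[k],e=two(t,a,s,b); print(k,P[k],e)
c=sum(P.values())/4; print('rim c',c,'len',np.linalg.norm(P['UN']-P['DN']),np.linalg.norm(P['UF']-P['DF']),'wid',np.linalg.norm(P['UN']-P['UF']))
print('carrier')
for n,p,d,z in [('top+y far',(141.4,162),t,22),('top+y near',(139,218.1),t,22),('s far',(227.5,376),s,22),('s near',(305,376),s,22),('plate far s',(246,246),s,90),('plate near s',(309,246),s,90),('plate far t',(238.6,147.6),t,90),
 ('cup',(342,272),s,80),('bottle',(303,205),s,150),('bottle t',(289,188),t,160),('cup base',(342,318),s,3)]: print(n,onz(d,*p,z))
E
```

```text
UN [ 609.3 -150.9  174.5] 8.545986898426571
UF [ 616.6 -209.9  175.1] 1.7391923185701181
DF [ 494.4 -229.7   88.4] 1.7266233442528895
DN [ 489.7 -171.3   89.2] 7.445355623964737
rim c [ 552.5 -190.5  131.8] len 148.28363812468606 151.20903907651626 wid 59.409134329104184
carrier
top+y far [612.2 314.5  22. ]
top+y near [495.  299.1  22. ]
s far [610.4 316.4  22. ]
s near [496.4 299.8  22. ]
plate far s [638.4 103.7  90. ]
plate near s [523.9  87.   90. ]
plate far t [638.  102.4  90. ]
cup [458.4 134.8  80. ]
bottle [541.5  43.4 150. ]
bottle t [549.1 -10.  160. ]
cup base [452.3 170.3   3. ]
```

Call:
{"api": "servo_tool", "payload": {"plan": [[[0.034,-0.033,-0.01,-6.1,0.04],[0.034,-0.033,-0.01,-6.1,0.04],[0.034,-0.033,-0.01,-6.1,0.04],[0.034,-0.033,-0.01,-6.1,0.04],[0.034,-0.033,-0.01,-6.1,0.04],[0.034,-0.033,-0.01,-6.1,0.04],[0.034,-0.033,-0.01,-6.1,0.04],[0.034,-0.033,-0.01,-6.1,0.04],[0.034,-0.033,-0.01,-6.1,0.04],[0.034,-0.033,-0.01,-6.1,0.04]]], "force": 20}}

```text
time: 1.1
tool_pos: [553.8, 229.3, 203.1]
tcp_rot: [-180.0, -0.0, 98.0]
ft_force: [0.3, 0.4, 0.5]
finger_gap: 39.9
grip_force: 0.0
```

```bash
python3 - <<'E'
from h import *
import pickle
d=snap('wrist','w1.png'); pickle.dump(d,open('w1.pkl','wb')); print(np.round(d['cam_to_world'],3).tolist())
c=np.array([567.3,201]);a=np.radians(7.9);X=np.array([np.cos(a),np.sin(a)]);Y=np.array([-np.sin(a),np.cos(a)])
for lx,ly,z in [(-56,105,22),(56,105,22),(-56,-22,9),(56,-22,4),(-50,-105,90),(50,-105,90)]: print(lx,ly,z,proj(d,[*(c+lx*X+ly*Y),z]))
E
```

```text
[[0.99, 0.133, 0.038, 544.454], [0.139, -0.953, -0.27, 298.14], [0.0, 0.273, -0.962, 274.353], [0.0, 0.0, 0.0, 1.0]]
-56 105 22 (np.float64(263.0477314851666), np.float64(100.52064643255649))
56 105 22 (np.float64(411.6227756828122), np.float64(100.71351879421019))
-56 -22 9 (np.float64(273.02318095734597), np.float64(248.30171126356578))
56 -22 4 (np.float64(396.1046131414479), np.float64(246.1356740703142))
-50 -105 90 (np.float64(268.79955221509596), np.float64(399.9036400820504))
50 -105 90 (np.float64(406.04524090955994), np.float64(400.01416096966256))
```

View pics/w1.png

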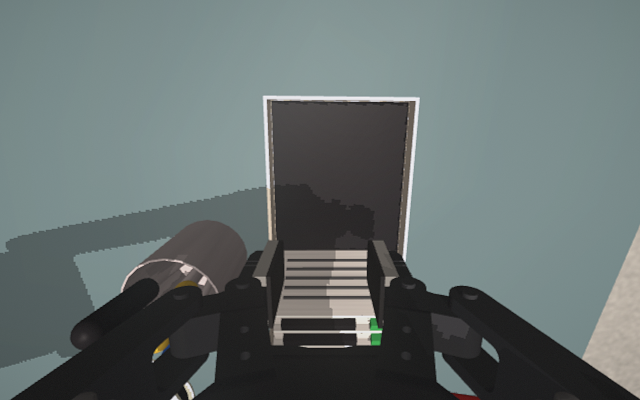

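The picture shows the carrier's +y lip corners at (263,97) and (419,97), about 2 mm further in x than estimated, with the modules between the fingers at (325,300). The cup is clear on the left at (185,260).

Call:
{"api": "servo_tool", "payload": {"plan": [[[0.006,-0.006,-0.03,0,0.04],[0.006,-0.006,-0.03,0,0.04],[0,0,-0.025,0,0.04],[0,0,-0.015,0,0.04],[0,0,-0.008,0,0.04],[0,0,-0.004,0,0.04],[0,0,-0.003,0,0.04]]]}}

```text
time: 1.85
tool_pos: [565.5, 219.4, 89.7]
tcp_rot: [179.9, -0.0, 98.2]
ft_force: [0.7, 0.1, -0.2]
finger_gap: 39.9
grip_force: 0.0
```

Call:
{"api": "servo_tool", "payload": {"plan": [[[0,0,-0.003,0,0.04],[0,0,-0.003,0,0.04],[0,0,-0.002,0,0.04],[0,0,0,0,0.04]]]}}

```text
time: 2.25
tool_pos: [564.9, 218.9, 80.9]
tcp_rot: [-180.0, 0.0, 98.2]
ft_force: [0.1, 0.1, -0.2]
finger_gap: 40.0
grip_force: 0.0
```

```bash
python3 - <<'E'
from h import *
s=sense();print(s['tool_pos'],s['ft_force'])
d=snap('side','s1.png');f=d['frame'];cv2.imwrite('pics/s1c.png',cv2.resize(f[225:390,210:370],(640,660)[:2],interpolation=cv2.INTER_CUBIC)[:600])
p=s['tool_pos']
for h in (60,66,71.6,80): print(h,proj(d,p-[0,0,h]))
E
```

```text
[564.87404815 218.94080463  80.8531721 ] [ 0.11708691  0.11369941 -0.20546599]
60 (np.float64(272.7731617281486), np.float64(326.440897538891))
66 (np.float64(272.9907379148589), np.float64(328.7406779376132))
71.6 (np.float64(273.1918222347983), np.float64(330.8661392965928))
80 (np.float64(273.489912189095), np.float64(334.01695025763))
```

View pics/s1c.png

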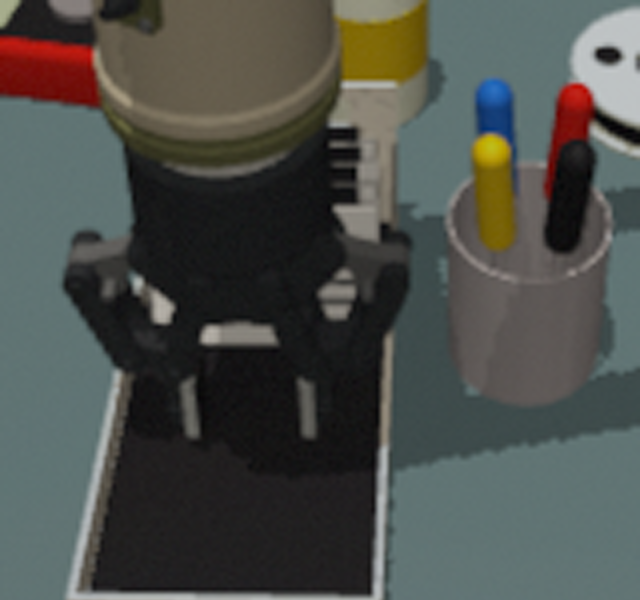

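The side crop shows the fingertips at about px (258,334) and (287,334), just above the black floor. That agrees with a tip reach of 72 mm and no contact yet.

Call:
{"api": "servo_tool", "payload": {"plan": [[[0.001,-0.008,-0.0025,0,0.04],[0.001,-0.008,0,0,0.04],[0.001,-0.007,0,0,0.04],[0.0005,-0.004,0,0,0.04],[0.0005,-0.004,0,0,0.04],[0.0005,-0.003,0,0,0.04],[0.0005,-0.003,0,0,0.04]]]}}

```text
time: 3.0
tool_pos: [569.9, 182.0, 78.5]
tcp_rot: [180.0, -0.0, 98.2]
ft_force: [-0.5, 1.6, 0.1]
finger_gap: 40.0
grip_force: 0.9
```

Call:
{"api": "servo_tool", "payload": {"plan": [[[0.0004,-0.003,0,0,0.04],[0.0004,-0.003,0,0,0.04],[0.0004,-0.003,0,0,0.04],[0.0004,-0.003,0,0,0.04]]]}}

```text
time: 3.4
tool_pos: [571.5, 169.7, 78.3]
tcp_rot: [-180.0, 0.0, 98.2]
ft_force: [-0.6, 1.8, -1.4]
finger_gap: 39.9
grip_force: 0.8
```

Call:
{"api": "servo_tool", "payload": {"plan": [[[0.0004,-0.003,0,0,0.04],[0.0004,-0.003,0,0,0.04],[0.0004,-0.003,0,0,0.04]]]}}

```text
time: 3.7
tool_pos: [572.7, 162.0, 78.4]
tcp_rot: [180.0, -0.1, 98.2]
ft_force: [-1.3, 20.9, -1.8]
finger_gap: 39.9
grip_force: 1.0
```

```bash
python3 - <<'E'
from h import *
s=sense();print(s['tool_pos'],s['ft_force'])
d=snap('side');e=snap('wrist');g=snap('top')
a=cv2.resize(d['frame'][225:375,210:360],(400,400),interpolation=2);b=cv2.resize(e['frame'][150:400,180:480],(400,333),interpolation=2);c=cv2.resize(g['frame'][130:230,130:270],(400,267),interpolation=2)
im=np.zeros((600,800,3),np.uint8);im[:400,:400]=a;im[:333,400:]=b;im[333:,400:]=c
cv2.imwrite('pics/m2.png',im)
E
```

```text
[572.68910186 161.95690088  78.44557523] [-1.32423446 20.90330973 -1.80284035]
```

View pics/m2.png

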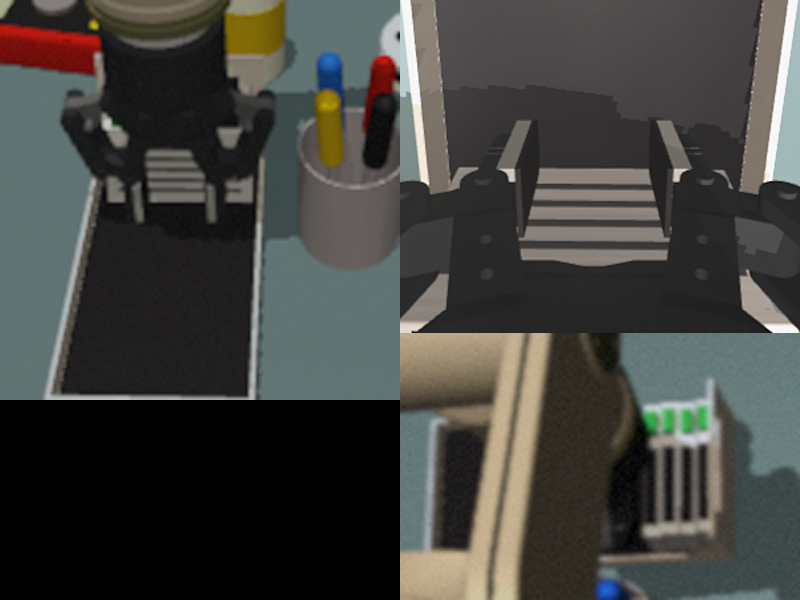

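Side and wrist views show the fingers against module 4's face, square at wrist px (535,170)–(660,170). The row is nearly upright, and the contact force is 21 N as expected. I'll finish in small steps.

Call:
{"api": "servo_tool", "payload": {"plan": [[[0.0003,-0.002,0,0,0.04],[0.0003,-0.002,0,0,0.04]]]}}

```text
time: 4.05
tool_pos: [572.7, 161.6, 78.7]
tcp_rot: [180.0, -0.4, 98.2]
ft_force: [-4.4, 37.1, -1.1]
finger_gap: 40.3
grip_force: 1.1
```

```bash
python3 - <<'E'
from h import *
s=sense();print(s['tool_pos'],s['ft_force'],s['wrist_torque'])
d=snap('wrist','w3.png');g=snap('top','t3.png')
c=np.array([568.5,201.2]);a=np.radians(7.9);X=np.array([np.cos(a),np.sin(a)]);Y=np.array([-np.sin(a),np.cos(a)])
L=lambda p:(round((p[:2]-c)@X,1),round((p[:2]-c)@Y,1))
gr=cv2.cvtColor(d['frame'],6)
print(gr[255:300,325])
for v in range(268,286,2): print(v,L(onz(d,325,v,4)),L(onz(d,325,v,9)))
b=cv2.resize(d['frame'][200:400,180:480],(800,533),interpolation=2)
cv2.imwrite('pics/w3c.png',b)
E
```

```text
[572.6746686  161.58414486  78.67705136] [-4.41037709 37.12071685 -1.0807183 ] [ 4.15727636  0.48497207 -0.75343556]
[ 51  50  51  52  49  51  50  50  51  51  49  50  50  50  50  51  50  50
  51  47  72 122 136 133 133 133 132 133 133 132 132 132 105  55  59  60
  87 130 136 136 138 137 135 133 120]
268 (np.float64(-0.9), np.float64(-47.2)) (np.float64(-0.9), np.float64(-44.6))
270 (np.float64(-0.9), np.float64(-48.3)) (np.float64(-0.9), np.float64(-45.7))
272 (np.float64(-0.9), np.float64(-49.4)) (np.float64(-0.9), np.float64(-46.7))
274 (np.float64(-0.9), np.float64(-50.6)) (np.float64(-0.9), np.float64(-47.8))
276 (np.float64(-0.9), np.float64(-51.7)) (np.float64(-0.9), np.float64(-48.9))
278 (np.float64(-0.9), np.float64(-52.8)) (np.float64(-0.9), np.float64(-50.0))
280 (np.float64(-0.9), np.float64(-53.9)) (np.float64(-0.9), np.float64(-51.1))
282 (np.float64(-0.9), np.float64(-55.1)) (np.float64(-0.9), np.float64(-52.2))
284 (np.float64(-0.9), np.float64(-56.2)) (np.float64(-0.9), np.float64(-53.3))
```

View pics/w3c.png

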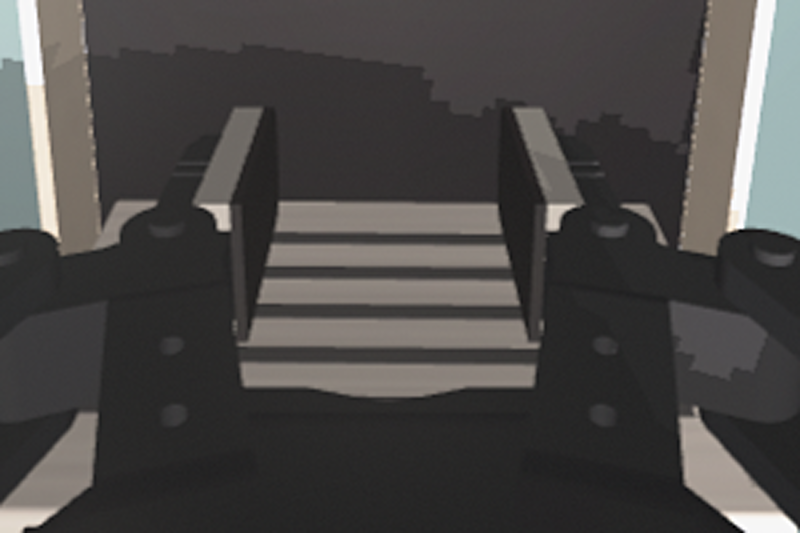

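Module 4's foot is at wrist px (325,276), local y ≈ −51.5, so about 5 mm short of closed. The wrist moment suggests the load may be high up, on the gripper body. I'll back off, rise 5 mm (still within 15 mm of the floor) and push again.

Call:
{"api": "servo_tool", "payload": {"plan": [[[-0.001,0.006,0,0,0.04],[0,0.002,0.005,0,0.04],[0,0,0.001,0,0.04],[0.0003,-0.002,0,0,0.04],[0.0003,-0.002,0,0,0.04],[0.0002,-0.0015,0,0,0.04]]]}}

```text
time: 4.75
tool_pos: [573.4, 159.6, 84.6]
tcp_rot: [180.0, -0.1, 98.2]
ft_force: [-0.4, 9.5, 0.9]
finger_gap: 39.8
grip_force: 0.3
```

```bash
python3 - <<'E'
from h import *
s=sense();print(s['tool_pos'],s['ft_force'],s['wrist_torque'])
E
```

```text
[573.39537722 159.58228264  84.63133972] [-0.39118132  9.54939945  0.86151952] [ 1.29631596 -0.02297304 -0.26026927]
```

Call:
{"api": "servo_tool", "payload": {"plan": [[[0.0003,-0.002,0,0,0.04],[0.0003,-0.002,0,0,0.04],[0,0,0,0,0.04]]]}}

```text
time: 5.05
tool_pos: [573.5, 159.1, 84.7]
tcp_rot: [179.9, -0.4, 98.2]
ft_force: [-0.4, 23.1, 0.1]
finger_gap: 40.1
grip_force: 0.0
```

```bash
python3 - <<'E'
from h import *
s=sense();print(s['tool_pos'],s['ft_force'],s['wrist_torque'])
E
```

```text
[573.52069526 159.06771051  84.70029442] [-0.40165875 23.07760509  0.08315422] [ 2.92443132  0.03664297 -0.70109886]
```

```bash
python3 - <<'E'
from h import *
d=snap('wrist');g=snap('top')
c=np.array([568.5,201.2]);a=np.radians(7.9);X=np.array([np.cos(a),np.sin(a)]);Y=np.array([-np.sin(a),np.cos(a)])
L=lambda p:np.round([(p[:2]-c)@X,(p[:2]-c)@Y],1)
gr=cv2.cvtColor(d['frame'],6)
print(gr[250:300,325].tolist())
for v in range(268,286,4): print(v,L(onz(d,325,v,4)))
# check plate/lip in wrist and top
print(proj(g,[*(c-57*Y),74]),proj(g,[*(c-105*Y),74]),proj(g,[*(c-105*Y),90]))
b=cv2.resize(d['frame'][200:400,180:480],(600,400),interpolation=2)
t=cv2.resize(g['frame'][135:205,190:260],(600,600),interpolation=2)
cv2.imwrite('pics/t4.png',t)
E
```

```text
[49, 49, 49, 49, 50, 50, 49, 49, 49, 50, 50, 49, 48, 48, 50, 49, 49, 48, 44, 89, 144, 127, 126, 126, 126, 127, 125, 126, 123, 100, 52, 55, 66, 103, 131, 130, 131, 129, 126, 122, 95, 53, 57, 58, 84, 125, 129, 127, 125, 123]
268 [ -0.3 -53.1]
272 [ -0.3 -55.4]
276 [ -0.3 -57.8]
280 [ -0.3 -60.1]
284 [ -0.3 -62.5]
(np.float64(214.49331433760386), np.float64(178.65975736589454)) (np.float64(239.24140902554785), np.float64(177.33814221797851)) (np.float64(237.7269664912451), np.float64(175.1432371661113))
```

View pics/t4.png

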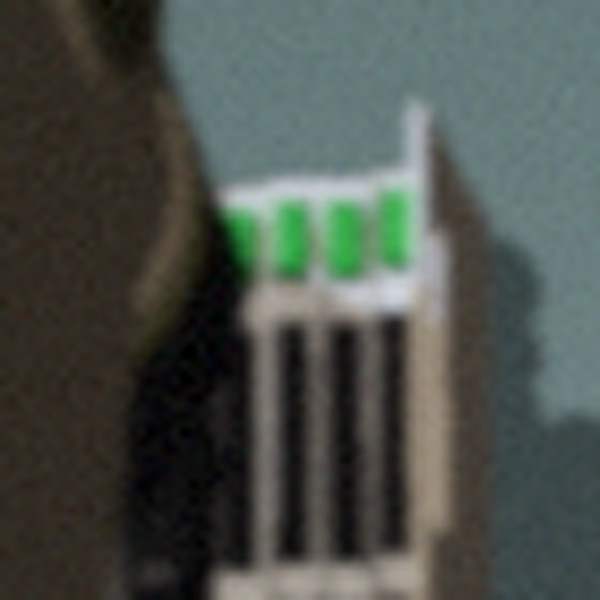

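Top crop shows the four green connectors at an even 6 px (12 mm) pitch, closed up to the plate top at (415,250). Some lean could remain at the feet, so I'll back off and look.

Call:
{"api": "servo_tool", "payload": {"plan": [[[-0.001,0.006,0,0,0.04],[-0.002,0.015,0,0,0.04],[-0.003,0.025,0.01,0,0.04],[-0.003,0.025,0.02,0,0.04],[-0.003,0.02,0.02,0,0.04],[0,0.01,0.01,0,0.04]]]}}

```text
time: 5.75
tool_pos: [562.1, 258.4, 146.3]
tcp_rot: [179.9, -0.0, 98.3]
ft_force: [1.2, 0.4, -0.2]
finger_gap: 40.1
grip_force: 0.0
```

```bash
python3 - <<'E'
from h import *
import pickle
d=snap('wrist');g=snap('top');s=snap('side');pickle.dump([d,g,s],open('d5.pkl','wb'))
im=np.zeros((600,800,3),np.uint8)
im[:400,:]=cv2.resize(d['frame'][150:400,80:580],(800,400),interpolation=2)
im[400:,:400]=cv2.resize(g['frame'][135:205,130:270],(400,200),interpolation=2)
im[400:,400:]=cv2.resize(s['frame'][235:315,230:390],(400,200),interpolation=2)
cv2.imwrite('pics/v5.png',im)
E
```

```text
(no output)
```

View pics/v5.png

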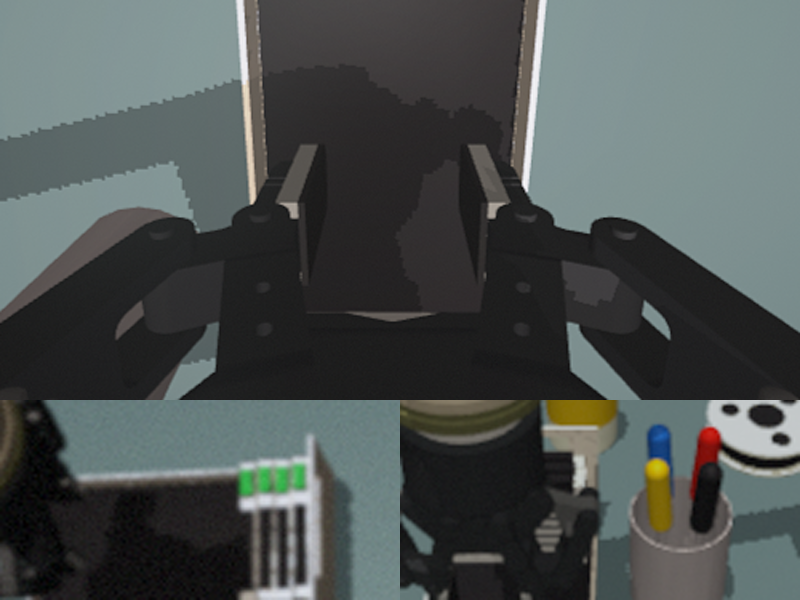

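The wrist view shows an empty floor and the top inset shows the green connectors in a tight row at the plate (270,480); module 4's foot is hidden. I'll move towards the stack and measure the foot numerically from the side camera.

Call:
{"api": "servo_tool", "payload": {"plan": [[[0,0,0.045,0,0.085],[0,-0.01,0.045,-4,0.085],[0,-0.035,0.03,-8,0.085],[0,-0.045,0,-8,0.085],[0,-0.045,0,-8,0.085],[0,-0.045,0,-8,0.085],[0,-0.045,0,-8,0.085],[0,-0.045,0,-8,0.085],[0,-0.045,0,-8,0.085],[-0.005,-0.045,0,-8,0.085]]]}}

```text
time: 6.9
tool_pos: [555.6, -106.5, 262.6]
tcp_rot: [-179.9, 0.1, 29.8]
ft_force: [0.5, -0.3, 0.1]
finger_gap: 84.8
grip_force: 0.0
```

Call:
{"api": "servo_tool", "payload": {"plan": [[[-0.005,-0.045,0,-8,0.085],[0,-0.03,0,-8,0.085],[0,-0.01,0,-8,0.085],[0,0,0,-4.9,0.085],[0,0,0,0,0.085]]]}}

```text
time: 7.4
tool_pos: [550.4, -190.1, 262.4]
tcp_rot: [-180.0, 0.2, 1.1]
ft_force: [0.3, 0.2, 0.6]
finger_gap: 84.8
grip_force: 0.0
```

```bash
python3 - <<'E'
from h import *
import pickle
s=sense();print(s['tool_pos'],s['tcp_rot'],s['joint_pos'])
d=snap('wrist');g=snap('top');s=snap('side');pickle.dump([d,g,s],open('d6.pkl','wb'))
c=np.array([568.5,201.2]);a=np.radians(7.9);X=np.array([np.cos(a),np.sin(a)]);Y=np.array([-np.sin(a),np.cos(a)])
gr=cv2.cvtColor(s['frame'],6)
for lx in (-40,-20,0,20,40):
    u0,v0=proj(s,[*(c+lx*X-57*Y),4]); u1,v1=proj(s,[*(c+lx*X-57*Y),74]); u2,v2=proj(s,[*(c+lx*X-105*Y),90])
    print(lx,'foot',round(u0),round(v0,1),'top',round(v1,1),round(u2),'plate',round(v2,1),gr[int(v2)-4:int(v0)+8,round(u0)].tolist(), int(v2)-4)
E
```

```text
[ 550.426158   -190.07164856  262.42285415] [-1.79951605e+02  1.63419553e-01  1.09058789e+00] [-2.40819252e+01  6.16102729e+00  9.10361056e+01 -2.59055251e-02
  8.29713521e+01  6.48307637e+01]
-40 foot 298 298.9 top 271.7 298 plate 246.7 [96, 97, 95, 145, 170, 126, 125, 122, 116, 120, 125, 128, 115, 78, 42, 39, 37, 30, 27, 28, 25, 18, 22, 26, 26, 28, 29, 22, 28, 24, 19, 12, 103, 141, 116, 117, 114, 118, 112, 90, 67, 104, 105, 72, 80, 106, 94, 67, 100, 102, 72, 88, 115, 90, 76, 110, 114, 103, 61, 28, 27, 27, 28, 28] 242
-20 foot 287 298.9 top 271.6 287 plate 246.6 [104, 104, 114, 155, 170, 125, 125, 119, 107, 104, 103, 104, 93, 59, 28, 26, 20, 18, 28, 27, 25, 15, 22, 26, 27, 20, 20, 25, 30, 26, 20, 14, 129, 167, 114, 118, 117, 116, 111, 89, 80, 117, 103, 66, 84, 108, 87, 62, 98, 99, 74, 95, 110, 85, 79, 114, 114, 100, 50, 29, 27, 28, 26, 30] 242
0 foot 277 298.8 top 271.5 276 plate 246.6 [104, 103, 114, 146, 159, 121, 123, 120, 104, 105, 105, 104, 94, 56, 31, 26, 19, 19, 29, 30, 22, 14, 22, 29, 25, 18, 14, 27, 28, 26, 20, 11, 130, 167, 114, 116, 115, 115, 108, 83, 73, 105, 93, 72, 93, 109, 87, 74, 111, 101, 74, 89, 101, 81, 79, 114, 114, 98, 45, 29, 28, 29, 27, 28] 242
20 foot 266 298.8 top 271.5 265 plate 246.5 [58, 63, 99, 150, 158, 125, 127, 121, 104, 105, 103, 103, 118, 145, 164, 176, 185, 185, 184, 184, 185, 185, 185, 177, 169, 185, 185, 185, 179, 174, 185, 185, 185, 167, 113, 117, 117, 116, 110, 83, 72, 109, 102, 69, 90, 100, 80, 78, 113, 101, 66, 95, 107, 78, 79, 108, 113, 99, 44, 29, 28, 29, 27, 29] 242
40 foot 255 298.7 top 271.4 255 plate 246.5 [66, 58, 93, 140, 151, 130, 130, 126, 120, 126, 126, 125, 123, 112, 107, 97, 72, 88, 107, 107, 95, 70, 94, 107, 101, 78, 75, 99, 106, 99, 79, 61, 137, 166, 109, 117, 118, 117, 108, 75, 81, 117, 101, 63, 92, 108, 84, 73, 109, 99, 65, 92, 103, 74, 86, 116, 117, 97, 34, 29, 28, 27, 28, 27] 242
```

The side view puts module 4's foot at v=299.5 against 298.8 predicted, so it may still be 1–2 mm out. The moment arm shows the upper finger structure had been pressing on the case, so I'll return and finish with a purely low push, tips about 13 mm above the floor.

Call:
{"api": "servo_tool", "payload": {"plan": [[[0.001,0.03,0,8.2,0.04],[0.002,0.045,0,8.2,0.04],[0.002,0.045,0,8.2,0.04],[0.002,0.045,0,8.2,0.04],[0.002,0.045,0,8.2,0.04],[0.002,0.045,0,8.2,0.04],[0.003,0.045,0,8.2,0.04],[0.003,0.045,0,8.2,0.04],[0.003,0.027,-0.02,8.2,0.04],[0.002,0,-0.04,8.2,0.04]]]}}

```text
time: 8.55
tool_pos: [575.5, 188.3, 207.8]
tcp_rot: [179.6, -0.2, 84.1]
ft_force: [1.1, -0.6, -0.3]
finger_gap: 40.1
grip_force: 0.0
```

Call:
{"api": "servo_tool", "payload": {"plan": [[[0,0,-0.04,8,0.04],[0,0,-0.03,7,0.04],[0,0,-0.025,0,0.04],[0,0,-0.01,0,0.04],[0,0,-0.006,0,0.04],[0,0,0,0,0.04]]]}}

```text
time: 9.15
tool_pos: [573.8, 183.6, 93.5]
tcp_rot: [-180.0, 0.0, 98.3]
ft_force: [0.2, 0.2, 0.3]
finger_gap: 40.2
grip_force: 0.0
```

Call:
{"api": "servo_tool", "payload": {"plan": [[[-0.001,-0.007,-0.003,0,0.04],[0,-0.006,-0.001,0,0.04],[0.0003,-0.004,0,0,0.04],[0.0003,-0.003,0,0,0.04],[0.0003,-0.003,0,0,0.04],[0.0003,-0.002,0,0,0.04],[0.0003,-0.002,0,0,0.04]]]}}

```text
time: 9.85
tool_pos: [574.1, 158.9, 89.9]
tcp_rot: [179.9, -0.3, 98.3]
ft_force: [-2.1, 22.2, 1.1]
finger_gap: 40.1
grip_force: 0.0
```

```bash
python3 - <<'E'
from h import *
s=sense();print(s['tool_pos'],s['ft_force'],s['wrist_torque'])
E
```

```text
[574.10993682 158.90913142  89.86395044] [-2.11898026 22.20136434  1.12409337] [ 2.72452107  0.40205765 -0.65577485]
```

Call:
{"api": "servo_tool", "payload": {"plan": [[[0.0003,-0.002,0,0,0.04],[0.0002,-0.0015,0,0,0.04],[0,0,0,0,0.04]]]}}

```text
time: 10.15
tool_pos: [574.1, 158.6, 89.9]
tcp_rot: [179.9, -0.5, 98.3]
ft_force: [-3.1, 31.0, 0.3]
finger_gap: 40.2
grip_force: 0.0
```

```bash
python3 - <<'E'
from h import *
s=sense();print(s['tool_pos'],s['ft_force'],s['wrist_torque'])
E
```

```text
[574.08077091 158.60204846  89.91923912] [-3.13778761 30.9936567   0.27354597] [ 3.84894117  0.48121564 -1.0179902 ]
```

Call:
{"api": "servo_tool", "payload": {"plan": [[[-0.001,0.008,0,0,0.085],[-0.002,0.015,0.01,0,0.085],[0,0,0.045,0,0.085],[0,0,0.045,0,0.085],[0,0,0.045,-4,0.085],[0,-0.03,0.025,-8,0.085],[0,-0.045,0,-8,0.085],[-0.002,-0.045,0,-8,0.085],[-0.002,-0.045,0,-8,0.085],[-0.002,-0.045,0,-8,0.085]]]}}

```text
time: 11.15
tool_pos: [565.5, -35.4, 260.5]
tcp_rot: [179.9, -0.0, 54.0]
ft_force: [0.7, -0.8, 0.3]
finger_gap: 85.0
grip_force: 0.0
```

Call:
{"api": "servo_tool", "payload": {"plan": [[[-0.002,-0.045,0,-8,0.085],[-0.003,-0.045,0,-8,0.085],[-0.003,-0.045,0,-8,0.085],[-0.003,-0.025,0,-8,0.085],[0,-0.008,0,-8,0.085],[0,0,0,-4.9,0.085],[0,0,0,0,0.085]]]}}

```text
time: 11.85
tool_pos: [554.7, -202.4, 260.1]
tcp_rot: [180.0, -0.0, 9.3]
ft_force: [0.1, 0.3, 0.6]
finger_gap: 85.3
grip_force: 0.0
```

```bash
python3 - <<'E'
from h import *
import pickle
st=sense();print(st['tool_pos'],st['tcp_rot'])
d=snap('wrist');g=snap('top');s=snap('side');pickle.dump([d,g,s],open('d7.pkl','wb'))
s6=pickle.load(open('d6.pkl','rb'))[2]
for f in(s6,s):
    gr=cv2.cvtColor(f['frame'],6); print([gr[297:302,u].tolist() for u in(255,266,277,287,298)], gr[270:278,277].tolist())
im=np.zeros((600,800,3),np.uint8)
im[:500]=cv2.resize(d['frame'],(800,500)); cv2.imwrite('pics/v7.png',im[:500])
# predicted top rim corners in wrist view
for p in ([609.3,-150.9,174.5],[616.6,-209.9,175.1],[494.4,-229.7,88.4],[489.7,-171.3,89.2]): print(np.array(proj(d,p)))
E
```

```text
[ 554.73460179 -202.41013752  260.13687116] [ 1.79973672e+02 -1.61216304e-02  9.27671296e+00]
[[116, 117, 97, 34, 29], [108, 113, 99, 44, 29], [114, 114, 98, 45, 29], [114, 114, 100, 50, 29], [110, 114, 103, 61, 28]] [28, 26, 20, 11, 130, 167, 114, 116]
[[117, 117, 98, 28, 28], [108, 108, 96, 25, 29], [114, 114, 95, 24, 30], [112, 115, 99, 45, 29], [108, 108, 96, 42, 29]] [29, 25, 19, 13, 129, 167, 111, 117]
[237.42889073 124.75449773]
[361.65023741 129.78857193]
[345.61213147 272.93045859]
[276.0910318  268.25511136]
```

View pics/v7.png

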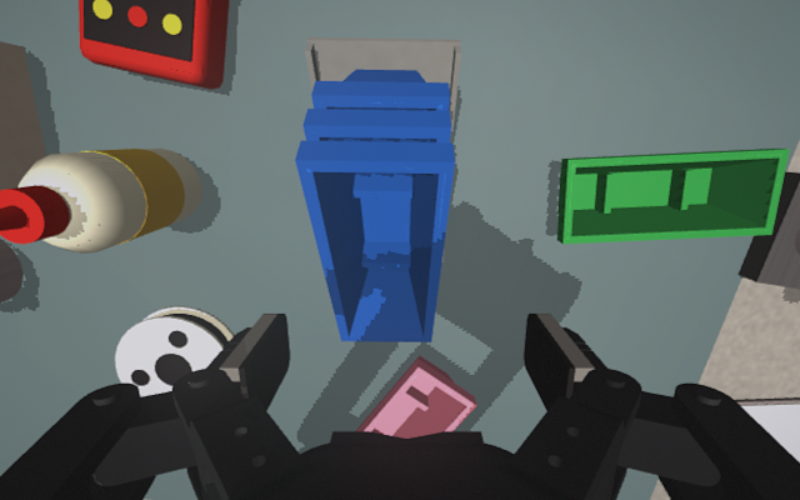

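The wrist picture shows the top tub's rim corners at (297,160), (455,158), (433,342) and (342,341) in the scaled image, within 2 mm of my estimate. The green tub at (670,195) and the pink one at (420,400) are clear of the grasp. I'll centre and descend.

Call:
{"api": "servo_tool", "payload": {"plan": [[[-0.002,0.006,-0.02,0,0.085],[-0.001,0.006,-0.02,0,0.085],[0,0,-0.015,0,0.085],[0,0,-0.008,0,0.085],[0,0,-0.006,0,0.085],[0,0,0,0,0.085],[0,0,0,0,0.085]]]}}

```text
time: 12.7
tool_pos: [552.1, -190.4, 191.1]
tcp_rot: [180.0, -0.0, 9.4]
ft_force: [-0.3, 0.0, -0.2]
finger_gap: 84.7
grip_force: 0.0
```

```bash
python3 - <<'E'
from h import *
import pickle
st=sense();print(st['tool_pos'],st['ft_force'])
d=snap('wrist');s=snap('side');pickle.dump([d,s],open('d8.pkl','wb'))
# blue column extents between fingers & finger inner faces per row in wrist view
hsv=cv2.cvtColor(d['frame'],40);m=cv2.inRange(hsv,(100,120,40),(125,255,255))
gr=cv2.cvtColor(d['frame'],6)
for v in range(100,400,20):
    x=np.where(m[v])[0]; dk=np.where(gr[v]<45)[0]
    print(v,(x.min(),x.max()) if len(x) else None, dk[dk<325].max() if (dk<325).any() else None, dk[dk>325].min() if (dk>325).any() else None)
for p in ([609.3,-150.9,174.5],[616.6,-209.9,175.1],[494.4,-229.7,88.4],[489.7,-171.3,89.2]): print(np.array(proj(d,p)))
E
```

```text
[ 552.09623762 -190.36438453  191.10450674] [-0.3398385   0.0197672  -0.23145855]
100 (np.int64(229), np.int64(426)) None None
120 (np.int64(220), np.int64(433)) None None
140 (np.int64(213), np.int64(440)) None 507
160 (np.int64(219), np.int64(435)) None 401
180 (np.int64(226), np.int64(427)) None 492
200 (np.int64(233), np.int64(419)) None None
220 (np.int64(240), np.int64(412)) None None
240 (np.int64(246), np.int64(404)) None None
260 (np.int64(253), np.int64(396)) 228 422
280 (np.int64(260), np.int64(388)) 230 420
300 (np.int64(266), np.int64(380)) 226 424
320 (np.int64(273), np.int64(373)) 216 434
340 None 220 430
360 None 324 326
380 None 324 326
[215.97745894 134.49599802]
[435.80039285 143.93798354]
[371.38761541 325.81783887]
[279.17292886 319.94904041]
```

Call:
{"api": "servo_tool", "payload": {"plan": [[[0,0,-0.003,0,0.085],[0,0,0,0,0.07],[0,0,0,0,0.055],[0,0,0,0,0.055],[0,0,0,0,0.05],[0,0,0,0,0.05]]], "force": 25}}

```text
time: 13.4
tool_pos: [551.7, -190.1, 187.7]
tcp_rot: [180.0, -0.0, 9.4]
ft_force: [-1.8, 0.7, 3.1]
finger_gap: 59.3
grip_force: 27.4
```

Call:
{"api": "servo_tool", "payload": {"plan": [[[-0.0017,-0.0003,0.0025,0,0.05],[-0.0017,-0.0003,0.0025,0,0.05],[-0.0028,-0.0005,0.0041,0,0.05],[-0.0028,-0.0005,0.0041,0,0.05],[-0.0028,-0.0005,0.0041,0,0.05]]]}}

```text
time: 13.9
tool_pos: [539.6, -192.2, 205.1]
tcp_rot: [180.0, -0.0, 9.4]
ft_force: [0.7, -0.2, -0.6]
finger_gap: 59.3
grip_force: 27.2
```

```bash
python3 - <<'E'
from h import *
import pickle
st=sense();print(st['tool_pos'],st['ft_force'],st['finger_gap'])
d=snap('side'); s0=pickle.load(open('d8.pkl','rb'))[1]
hs=lambda f:cv2.inRange(cv2.cvtColor(f,40),(100,150,40),(125,255,255))
a,b=hs(s0['frame']),hs(d['frame'])
for u in range(270,346,6): 
    A=np.where(a[120:215,u])[0];B=np.where(b[120:215,u])[0]
    print(u,(A.min()+120,A.max()+120) if len(A) else 0,(B.min()+120,B.max()+120) if len(B) else 0)
E
```

```text
[ 539.63643758 -192.19722539  205.08166367] [ 0.65859521 -0.17647308 -0.61301541] 59.3219051117466
270 0 0
276 (np.int64(152), np.int64(172)) (np.int64(153), np.int64(172))
282 (np.int64(142), np.int64(176)) (np.int64(142), np.int64(175))
288 (np.int64(135), np.int64(179)) (np.int64(141), np.int64(179))
294 (np.int64(135), np.int64(183)) (np.int64(125), np.int64(183))
300 (np.int64(139), np.int64(184)) (np.int64(127), np.int64(184))
306 (np.int64(143), np.int64(190)) (np.int64(133), np.int64(190))
312 (np.int64(165), np.int64(193)) (np.int64(137), np.int64(193))
318 (np.int64(165), np.int64(191)) (np.int64(160), np.int64(191))
324 (np.int64(154), np.int64(188)) (np.int64(160), np.int64(188))
330 (np.int64(158), np.int64(186)) (np.int64(148), np.int64(186))
336 (np.int64(161), np.int64(178)) (np.int64(152), np.int64(174))
342 0 (np.int64(156), np.int64(171))
```

Call:
{"api": "servo_tool", "payload": {"plan": [[[-0.0034,-0.0006,0.0049,0,0.05],[-0.0045,-0.0008,0.0066,0,0.05],[-0.0057,-0.0009,0.0082,0,0.05],[-0.0057,-0.0009,0.0082,0,0.05],[-0.003,-0.0005,0.012,0,0.05],[0,0,0.03,0,0.05],[0,0,0.03,0,0.05],[0,0,0.02,0,0.05],[0,0,0,0,0.05]]]}}

```text
time: 14.85
tool_pos: [518.9, -196.6, 329.6]
tcp_rot: [179.7, -0.4, 9.4]
ft_force: [1.2, -0.3, -1.2]
finger_gap: 59.2
grip_force: 27.6
```

```bash
python3 - <<'E'
from h import *
import pickle
st=sense();print(st['tool_pos'],st['ft_force'],st['wrist_torque'],st['finger_gap'])
d=snap('side'); s0=pickle.load(open('d8.pkl','rb'))[1]
hs=lambda f:cv2.inRange(cv2.cvtColor(f,40),(100,150,40),(125,255,255))
b=hs(d['frame'])[60:215,240:380]
for c in cv2.findContours(b,0,2)[0]:
    if cv2.contourArea(c)>60: print(cv2.contourArea(c),np.array(cv2.boundingRect(c))+[240,60,0,0],cv2.minAreaRect(c))
for u in range(264,350,6):
    B=np.where(np.diff(b[:,u-240].astype(int)))[0]+60; print(u,B.tolist())
E
```

```text
[ 518.86673999 -196.55950143  329.60595977] [ 1.23282514 -0.26046388 -1.20701887] [ 0.00251585 -0.0363056   0.0150315 ] 59.22535113540456
1913.5 [273 139  63  56] ((63.191165924072266, 109.01470184326172), (67.91343688964844, 33.785221099853516), 30.963756561279297)
1511.0 [295  72  64  57] ((83.34246826171875, 44.74658203125), (72.90825653076172, 31.909534454345703), 35.753883361816406)
264 []
270 []
276 [151, 172]
282 [141, 176]
288 [140, 179]
294 [143, 183]
300 [74, 103, 147, 184]
306 [73, 108, 151, 190]
312 [77, 112, 154, 193]
318 [82, 114, 158, 191]
324 [85, 120, 162, 188]
330 [107, 124, 165, 183, 184, 186]
336 [106, 128]
342 [98, 127]
348 [103, 123]
```

Call:
{"api": "servo_tool", "payload": {"plan": [[[0.002,0.012,0,4,0.05],[0.003,0.025,0,7,0.05],[0.004,0.035,0,7.5,0.05],[0.004,0.038,0,7.5,0.05],[0.004,0.038,0,7.5,0.05],[0.004,0.038,0,7.5,0.05],[0.004,0.038,0,7.5,0.05],[0.004,0.038,0,7.5,0.05],[0.004,0.038,0,7.5,0.05],[0.004,0.038,0,7.5,0.05]]]}}

```text
time: 15.9
tool_pos: [553.8, 143.6, 322.5]
tcp_rot: [-179.8, 0.1, 80.7]
ft_force: [1.1, -0.0, -1.1]
finger_gap: 59.4
grip_force: 27.5
```

Call:
{"api": "servo_tool", "payload": {"plan": [[[0.004,0.035,0,7,0.05],[0.003,0.025,0,6,0.05],[0.002,0.015,0,4,0.05],[0,0.01,-0.02,0,0.05],[0,0,-0.03,0,0.05],[0,0,-0.03,0,0.05],[0,0,0,0,0.05],[0,0,0,0,0.05]]]}}

```text
time: 16.7
tool_pos: [562.7, 226.8, 243.2]
tcp_rot: [-179.8, 0.0, 97.4]
ft_force: [-0.1, -0.2, -0.7]
finger_gap: 59.4
grip_force: 27.8
```

Call:
{"api": "servo_tool", "payload": {"plan": [[[0.001,0.001,-0.02,0.5,0.05],[0.001,0,-0.03,0,0.05],[0,0,-0.02,0,0.05],[0,0,-0.012,0,0.05],[0,0,-0.006,0,0.05],[0,0,0,0,0.05],[0,0,0,0,0.05]]]}}

```text
time: 17.4
tool_pos: [566.5, 228.4, 158.3]
tcp_rot: [179.9, -0.0, 97.9]
ft_force: [-0.2, 0.1, -0.6]
finger_gap: 59.3
grip_force: 27.8
```

```bash
cat > q.py <<'E'
from h import *
c=np.array([568.5,201.2]);a=np.radians(7.9);X=np.array([np.cos(a),np.sin(a)]);Y=np.array([-np.sin(a),np.cos(a)])
L=lambda p:np.round([(p[:2]-c)@X,(p[:2]-c)@Y],1)
W=lambda x,y,z:[*(c+x*X+y*Y),z]
if __name__=='__main__':
    st=sense();print(st['tool_pos'],L(st['tool_pos']),st['ft_force'],st['finger_gap'])
    for n in('side','top','wrist'):
        d=snap(n);m=cv2.inRange(cv2.cvtColor(d['frame'],40),(100,150,30),(125,255,255))
        print(n)
        for cc in cv2.findContours(m,0,2)[0]:
            if cv2.contourArea(cc)>150: print(cv2.contourArea(cc),cv2.boundingRect(cc),cv2.approxPolyDP(cc,4,True)[:,0].tolist())
        print('pred rim',[np.round(proj(d,W(x,y,54))).tolist() for x,y in((-30,-48),(-30,102),(30,102),(30,-48))])
E
python3 q.py
```

```text
[566.48962276 228.40287677 158.25021673] [ 1.7 27.2] [-0.1659918   0.05715606 -0.64506198] 59.29089323067528
side
2022.5 (238, 285, 48, 58) [[259, 285], [239, 306], [238, 316], [244, 319], [248, 341], [272, 342], [285, 307], [285, 286]]
1471.0 (288, 141, 48, 54) [[288, 141], [289, 179], [313, 194], [335, 181], [334, 169]]
1879.0 (414, 71, 57, 40) [[416, 77], [417, 107], [466, 110], [470, 87], [461, 72], [429, 71]]
pred rim [[292.0, 283.0], [286.0, 360.0], [244.0, 359.0], [258.0, 283.0]]
top
160.0 (606, 228, 34, 13) [[606, 231], [639, 240], [637, 230]]
261.0 (560, 198, 34, 16) [[560, 201], [584, 213], [593, 210], [593, 204], [583, 199]]
1260.0 (162, 160, 44, 38) [[164, 162], [166, 189], [176, 195], [205, 195], [205, 166]]
2599.5 (371, 148, 34, 84) [[401, 148], [371, 150], [374, 231], [404, 227]]
pred rim [[212.0, 196.0], [136.0, 200.0], [137.0, 171.0], [212.0, 167.0]]
wrist
41110.5 (210, 83, 238, 248) [[220, 112], [210, 142], [274, 327], [372, 330], [447, 143], [437, 115], [398, 114], [371, 84], [285, 83], [258, 112]]
pred rim [[275.0, 340.0], [263.0, 98.0], [378.0, 98.0], [367.0, 339.0]]
```

Call:
{"api": "servo_tool", "payload": {"plan": [[[0,0,-0.008,0,0.05],[0,0,-0.005,0,0.05],[0,0,-0.004,0,0.05],[0,0,-0.003,0,0.05],[0,0,-0.003,0,0.05],[0,0,0,0,0.05]]], "force": 20}}

```text
time: 18.15
tool_pos: [565.7, 228.3, 133.9]
tcp_rot: [180.0, -0.0, 97.9]
ft_force: [-1.1, 0.5, 2.1]
finger_gap: 59.5
grip_force: 28.2
```

Call:
{"api": "servo_tool", "payload": {"plan": [[[0,0,-0.003,0,0.05],[0,0,-0.003,0,0.05],[0,0,-0.003,0,0.05],[0,0,-0.002,0,0.05],[0,0,0,0,0.05]]]}}

```text
time: 18.65
tool_pos: [568.3, 231.2, 128.4]
tcp_rot: [179.5, -0.3, 98.0]
ft_force: [-7.7, 8.7, 27.3]
finger_gap: 59.4
grip_force: 32.0
```

```bash
python3 q.py | grep -v '^[12][0-9.]* (\(4\|5\|6\)'
```

```text
[568.32898832 231.18035105 128.42187336] [ 4.  29.7] [-7.66211875  8.73151798 27.31473266] 59.44822682424592
side
2246.5 (238, 295, 47, 65) [[255, 295], [238, 337], [243, 338], [249, 359], [272, 359], [283, 328], [284, 301], [277, 295]]
1430.0 (287, 147, 49, 48) [[287, 153], [288, 179], [314, 194], [335, 181], [333, 168], [301, 148]]
pred rim [[292.0, 283.0], [286.0, 360.0], [244.0, 359.0], [258.0, 283.0]]
top
1180.5 (166, 164, 43, 35) [[169, 165], [171, 192], [207, 196], [207, 168]]
2600.5 (371, 148, 34, 84) [[401, 148], [371, 150], [374, 231], [404, 228]]
pred rim [[212.0, 196.0], [136.0, 200.0], [137.0, 171.0], [212.0, 167.0]]
wrist
43807.0 (211, 82, 233, 262) [[220, 96], [211, 121], [273, 342], [375, 342], [443, 121], [433, 97], [385, 96], [367, 82], [283, 82], [266, 96]]
pred rim [[263.0, 381.0], [245.0, 102.0], [383.0, 103.0], [369.0, 381.0]]
```

The tub is levelling but near a friction jam, since the low corner slides towards the modules. Drawing the tool towards +y while lowering lets the corner pivot instead.

Call:
{"api": "servo_tool", "payload": {"plan": [[[0,0.003,0.002,0,0.05],[-0.0004,0.003,0,0,0.05],[-0.0004,0.003,-0.001,0,0.05],[-0.0003,0.002,-0.002,0,0.05],[0,0,0,0,0.05]]]}}

```text
time: 19.3
tool_pos: [566.4, 240.4, 124.2]
tcp_rot: [179.7, -0.1, 97.9]
ft_force: [0.4, 2.4, 10.1]
finger_gap: 59.4
grip_force: 30.1
```

Call:
{"api": "servo_tool", "payload": {"plan": [[[0,0,-0.002,0,0.05],[0,-0.001,-0.002,0,0.05],[0,-0.001,-0.002,0,0.05],[0,0,0,0,0.05]]]}}

```text
time: 19.7
tool_pos: [567.8, 240.1, 120.8]
tcp_rot: [179.4, -0.2, 98.0]
ft_force: [-1.5, 8.5, 19.1]
finger_gap: 59.5
grip_force: 31.8
```

```bash
python3 q.py | grep -v '^[12][0-9.]* (\(4\|5\|6\)'
```

```text
[567.82531331 240.10315211 120.8053584 ] [ 4.7 38.6] [-1.46804656  8.45096134 19.08595187] 59.466519186743376
side
2609.5 (237, 298, 48, 74) [[253, 298], [237, 354], [243, 355], [249, 371], [272, 371], [281, 351], [283, 309], [273, 299]]
1281.0 (287, 153, 49, 42) [[308, 153], [287, 163], [287, 178], [314, 194], [328, 188], [335, 175], [333, 168]]
836.5 (417, 79, 54, 32) [[470, 87], [464, 79], [417, 107], [466, 110]]
pred rim [[292.0, 283.0], [286.0, 360.0], [244.0, 359.0], [258.0, 283.0]]
top
1204.0 (163, 164, 43, 34) [[165, 166], [167, 192], [205, 194], [203, 166]]
2599.5 (371, 148, 34, 84) [[401, 148], [371, 150], [374, 231], [404, 228]]
pred rim [[212.0, 196.0], [136.0, 200.0], [137.0, 171.0], [212.0, 167.0]]
wrist
43523.5 (220, 82, 211, 269) [[230, 82], [220, 95], [266, 344], [321, 350], [383, 345], [430, 92], [421, 82]]
pred rim [[260.0, 406.0], [240.0, 124.0], [383.0, 124.0], [369.0, 405.0]]
```

```bash
cat > tilt.py <<'E'
from q import *
from scipy.optimize import least_squares
# fit of rim centre y,z, tilt from the four wrist rim corners + near side corners
def corner_pts(p,w=30,l=75):
    x,y,z,t,ps=p; t=np.radians(t);ps=np.radians(ps)
    out=[]
    for sx,sy in((-1,1),(1,1),(1,-1),(-1,-1)):
        a,b=sx*w,sy*l*np.cos(t); out.append(W(x+a*np.cos(ps)-b*np.sin(ps),y+a*np.sin(ps)+b*np.cos(ps),z+sy*l*np.sin(t)))
    return out
def fit(wr,sd,dw,ds):
    f=lambda p:np.r_[[np.subtract(proj(dw,q),o) for q,o in zip(corner_pts(p),wr) if o is not None]+[np.subtract(proj(ds,q),o) for q,o in zip(corner_pts(p),sd) if o is not None]].ravel()
    s=least_squares(f,[0,30,60,15,0]);return np.round(s.x,1),np.round(f(s.x),1)
E
python3 - <<'E'
from tilt import *
dw=snap('wrist');ds=snap('side')
print(fit([(220,95),(430,92),(383,345),(266,344)],[(281,351),(237,354),None,None],dw,ds))
E
```

```text
(array([ 5.5, 43.9, 65.2, 23.5,  0.3]), array([ 0.7, -2.3, -1.5, -0.2, -6.8, -0.2,  7.6,  2. , -0.9, -2.4, -0.7,
       -5.4]))
```

Call:
{"api": "servo_tool", "payload": {"plan": [[[0,0,0.006,0,0.05],[-0.001,-0.006,0.002,0,0.05],[0,-0.009,0,0,0.05],[0,-0.003,0,0,0.05],[0,0,-0.003,0,0.05],[0,0,0,0,0.05]]]}}

```text
time: 20.55
tool_pos: [563.4, 218.7, 120.5]
tcp_rot: [-180.0, 0.0, 97.9]
ft_force: [-2.2, -1.2, 3.4]
finger_gap: 59.1
grip_force: 30.1
```

Call:
{"api": "servo_tool", "payload": {"plan": [[[0.0005,0.003,-0.001,0,0.05],[0,0.003,-0.003,0,0.05],[0,0.003,-0.003,0,0.05],[0,0.002,-0.003,0,0.05],[0,0,0,0,0.05]]]}}

```text
time: 21.05
tool_pos: [564.3, 231.5, 110.9]
tcp_rot: [179.9, -0.1, 97.9]
ft_force: [-1.3, 3.3, 5.6]
finger_gap: 59.4
grip_force: 30.7
```

```bash
python3 q.py | grep -v '^[12][0-9.]* (\(4\|5\|6\)'
```

```text
[564.28694127 231.45372002 110.93762944] [-0.  30.5] [-1.27448472  3.28467966  5.57408219] 59.448094328115516
side
2653.0 (242, 297, 47, 76) [[256, 297], [243, 361], [257, 372], [277, 372], [285, 361], [287, 309], [277, 299]]
1101.5 (290, 156, 46, 39) [[314, 156], [290, 168], [290, 180], [313, 194], [335, 181], [334, 169]]
653.5 (420, 81, 51, 30) [[470, 87], [465, 81], [420, 107], [466, 110]]
pred rim [[292.0, 283.0], [286.0, 360.0], [244.0, 359.0], [258.0, 283.0]]
top
1216.0 (169, 167, 42, 33) [[172, 169], [172, 195], [209, 198], [209, 168]]
2602.5 (371, 148, 34, 84) [[401, 148], [371, 150], [374, 231], [404, 228]]
pred rim [[212.0, 196.0], [136.0, 200.0], [137.0, 171.0], [212.0, 167.0]]
wrist
41435.0 (234, 81, 185, 274) [[234, 82], [262, 354], [267, 344], [322, 350], [384, 345], [387, 354], [418, 83]]
pred rim [[266.0, 409.0], [246.0, 103.0], [402.0, 103.0], [383.0, 409.0]]
```

```bash
python3 - <<'E'
from q import *
dw=snap('wrist');ds=snap('side')
for a,b in(((234,82),(285,361)),((418,83),(243,361))):
    p,e=two(dw,a,ds,b);print(L(p),p[2],e)
    print(L(onz(dw,*a,54)),L(onz(ds,*b,54)),L(onz(dw,*a,65)),L(onz(ds,*b,65)))
E
```

```text
[-30.9 109.2] 62.475261890880375 1.9940003653509333
[-34.  109.5] [-29.2 104.2] [-31.1 108.6] [-30.2 111.5]
[ 31.8 108.8] 61.000706603318115 3.359982851301788
[ 35.5 109.2] [ 31.6 104.6] [ 32.5 108.4] [ 29.3 111.9]
```

Call:
{"api": "servo_tool", "payload": {"plan": [[[0,-0.002,-0.002,0,0.05],[0.0003,-0.002,-0.002,0,0.05],[0.0003,-0.002,-0.001,0,0.05],[0,0,-0.001,0,0.05],[0,0,0,0,0.05]]]}}

```text
time: 21.8
tool_pos: [565.7, 225.5, 105.8]
tcp_rot: [179.8, -0.1, 97.9]
ft_force: [-0.4, 3.1, 8.3]
finger_gap: 59.4
grip_force: 31.2
```

```bash
python3 q.py | grep -v '^[12][0-9.]* (\(4\|5\|6\)'
```

```text
[565.72782134 225.46709637 105.79131887] [ 0.6 24.4] [-0.38064828  3.12347675  8.32017969] 59.4183647958261
side
2615.5 (243, 297, 46, 74) [[255, 297], [244, 362], [257, 370], [278, 370], [285, 362], [287, 308], [277, 298]]
1068.0 (290, 158, 46, 37) [[317, 158], [290, 169], [291, 181], [313, 194], [335, 181], [334, 169]]
640.5 (422, 80, 49, 31) [[470, 87], [465, 80], [422, 107], [466, 110]]
pred rim [[292.0, 283.0], [286.0, 360.0], [244.0, 359.0], [258.0, 283.0]]
top
1134.5 (173, 167, 40, 33) [[176, 169], [177, 196], [212, 197], [211, 167]]
2600.5 (371, 148, 34, 84) [[401, 148], [371, 150], [374, 231], [404, 228]]
pred rim [[212.0, 196.0], [136.0, 200.0], [137.0, 171.0], [212.0, 167.0]]
wrist
40628.0 (238, 81, 175, 274) [[238, 81], [260, 354], [267, 344], [322, 350], [378, 344], [390, 354], [411, 81]]
pred rim [[262.0, 409.0], [240.0, 85.0], [405.0, 86.0], [384.0, 409.0]]
```

Call:
{"api": "servo_tool", "payload": {"plan": [[[0,0,-0.0015,0,0.05],[0,0,-0.001,0,0.05],[0,0,0,0,0.05]]]}}

```text
time: 22.25
tool_pos: [565.7, 225.6, 103.5]
tcp_rot: [179.8, -0.1, 97.9]
ft_force: [-0.3, 3.7, 8.7]
finger_gap: 59.1
grip_force: 31.4
```

```bash
python3 - <<'E'
from q import *
dw=snap('wrist');ds=snap('side')
for n,d in(('w',dw),('s',ds)):
    m=cv2.inRange(cv2.cvtColor(d['frame'],40),(100,150,30),(125,255,255));cc=max(cv2.findContours(m,0,2)[0],key=cv2.contourArea);print(cv2.approxPolyDP(cc,3,True)[:,0].tolist())
for a,b in(((238,81),(285,362)),((411,81),(244,362))):
    p,e=two(dw,a,ds,b);print(L(p),p[2],e)
s=sense();print(s['tool_pos'],s['ft_force'],s['wrist_torque'])
E
```

```text
[[241, 81], [259, 354], [264, 353], [267, 344], [295, 344], [322, 350], [379, 344], [391, 355], [409, 81]]
[[256, 298], [244, 363], [257, 371], [278, 371], [286, 360], [287, 309], [277, 299]]
[-29.8 103.9] 51.770681358250904 1.4515879410017678
[ 31.5 103.8] 50.75687665170425 1.8267563587616908
[565.72619966 225.60763413 103.4831848 ] [-1.34310608  3.76126553  9.05190817] [ 0.29052554  0.04922808 -0.0169533 ]
```

Call:
{"api": "servo_tool", "payload": {"plan": [[[0,0,-0.0015,0,0.05],[0,0,0,0,0.05]]]}}

```text
time: 22.55
tool_pos: [565.8, 225.6, 103.4]
tcp_rot: [179.8, -0.1, 97.9]
ft_force: [-6.2, 1.7, 20.9]
finger_gap: 59.4
grip_force: 32.8
```

```bash
python3 - <<'E'
from q import *
dw=snap('wrist');ds=snap('side')
for n,d in(('w',dw),('s',ds)):
    m=cv2.inRange(cv2.cvtColor(d['frame'],40),(100,150,30),(125,255,255));cc=max(cv2.findContours(m,0,2)[0],key=cv2.contourArea);print(cv2.approxPolyDP(cc,3,True)[:,0].tolist())
    m2=m.copy()
    print([ (np.where(m[v,:])[0][[0,-1]]).tolist() for v in ((81,85,90,100) if n=='w' else (355,360,364))])
s=sense();print(s['tool_pos'],s['ft_force'],s['wrist_torque'])
E
```

```text
[[241, 81], [259, 354], [264, 353], [267, 344], [295, 344], [322, 350], [379, 344], [391, 355], [409, 81]]
[[241, 409], [241, 409], [240, 409], [241, 409]]
[[256, 298], [244, 363], [257, 371], [278, 371], [286, 359], [287, 309], [276, 299]]
[[244, 286], [244, 285], [245, 285]]
[565.78388932 225.65475658 103.42541438] [-8.7049946   0.99878963 20.323691  ] [-0.07894017  1.15453726 -0.06677096]
```

The force jumped with no further motion, so the tub is flat on the floor. I'll relieve the load and release.

Call:
{"api": "servo_tool", "payload": {"plan": [[[0,0,0.002,0,0.05],[0,0,0.001,0,0.058],[0,0,0,0,0.063],[0,0,0,0,0.068],[0,0,0,0,0.075],[0,0,0,0,0.075]]]}}

```text
time: 23.25
tool_pos: [564.3, 224.0, 103.1]
tcp_rot: [-179.9, 0.0, 97.9]
ft_force: [0.1, -0.1, 0.4]
finger_gap: 75.0
grip_force: 0.0
```

Call:
{"api": "servo_tool", "payload": {"plan": [[[0,0,0.005,0,0.08],[0,0,0.015,0,0.08],[0,0,0.03,0,0.08],[0,0,0.045,0,0.08],[0,0,0.045,0,0.08],[-0.03,0.02,0.03,0,0.08],[-0.045,0.02,0.01,0,0.08],[-0.045,0.02,0,0,0.08],[-0.045,0.02,0,0,0.08],[-0.04,0.02,0,0,0.08]]]}}

```text
time: 24.25
tool_pos: [358.0, 324.6, 285.3]
tcp_rot: [179.9, -0.1, 97.9]
ft_force: [-0.3, 1.3, -0.4]
finger_gap: 79.9
grip_force: 0.0
```

```bash
python3 - <<'E'
from tilt import *
import pickle
s=sense();print(s['tool_pos'],s['ft_force'],s['time'])
ds=snap('side');dt=snap('top');pickle.dump([ds,dt],open('d9.pkl','wb'))
for n,d in(('s',ds),('t',dt)):
    m=cv2.inRange(cv2.cvtColor(d['frame'],40),(100,150,30),(125,255,255))
    for cc in cv2.findContours(m,0,2)[0]:
        if cv2.contourArea(cc)>300: print(n,cv2.contourArea(cc),cv2.approxPolyDP(cc,3,True)[:,0].tolist())
    print('pred level rim y29',[np.round(proj(d,W(x,y,54)),1).tolist() for x,y in((-30,-46),(-30,104),(30,104),(30,-46))])
gr=cv2.cvtColor(ds['frame'],6); print([gr[266:290,u].tolist() for u in(266,277)])
cups=[np.abs(ds['frame'][r].astype(int)-pickle.load(open('d0.pkl','rb'))['side']['frame'][r].astype(int)).mean() for r in (np.s_[245:325,318:365],np.s_[185:240,288:318],np.s_[205:250,180:272],np.s_[225:265,350:402])];print(cups)
E
```

```text
[358.00382071 324.57141775 285.30515326] [-0.27425658  1.25845271 -0.39263067] 24.25
s 3207.0 [[258, 284], [244, 359], [257, 370], [279, 370], [287, 357], [291, 284]]
s 1902.5 [[277, 147], [273, 165], [277, 173], [303, 184], [313, 194], [335, 181], [333, 168], [284, 139]]
pred level rim y29 [[291.5, 284.3], [285.5, 360.9], [244.2, 360.6], [257.5, 284.1]]
t 2352.5 [[211, 167], [137, 172], [136, 201], [210, 199]]
t 2608.5 [[401, 148], [371, 150], [374, 231], [404, 228]]
pred level rim y29 [[211.3, 196.3], [134.8, 200.4], [135.9, 171.1], [211.3, 167.1]]
[[190, 202, 201, 201, 201, 202, 201, 201, 202, 183, 125, 131, 131, 129, 119, 85, 89, 111, 95, 89, 73, 69, 67, 68], [32, 23, 22, 31, 35, 30, 23, 17, 144, 183, 124, 131, 130, 128, 120, 86, 87, 116, 96, 86, 68, 68, 69, 67]]
[np.float64(17.320124113475178), np.float64(15.955555555555556), np.float64(13.848631239935587), np.float64(58.63253205128205)]
```

```bash
python3 - <<'E'
from h import *
import pickle
D=pickle.load(open('d0.pkl','rb'));ds,dt=pickle.load(open('d9.pkl','rb'))
def tm(a,b,x0,x1,y0,y1):
    a=a['frame'];b=b['frame'];p=8
    r=cv2.matchTemplate(b[y0-p:y1+p,x0-p:x1+p],a[y0:y1,x0:x1],cv2.TM_CCOEFF_NORMED);_,v,_,l=cv2.minMaxLoc(r);return round(v,3),l[0]-p,l[1]-p
for n,b in dict(cup=(180,230,220,262),bottle=(272,308,178,218),meter=(278,328,82,168),reel=(265,322,253,308),green=(440,524,166,208),pink=(360,430,262,348)).items(): print('top',n,tm(D['top'],dt,*b))
for n,b in dict(cup=(320,364,245,322),bottle=(287,318,187,250),meter=(182,270,212,250)).items(): print('side',n,tm(D['side'],ds,*b))
h=cv2.cvtColor(dt['frame'],40);m=cv2.inRange(h[140:200,200:250],(45,100,60),(80,255,255))
for c in cv2.findContours(m,0,2)[0]: print(np.array(cv2.boundingRect(c))+[200,140,0,0])
E
```

```text
top cup (0.997, 0, 0)
top bottle (0.998, 0, 0)
top meter (0.998, 0, 0)
top reel (0.998, 0, 0)
top green (0.992, 0, 0)
top pink (0.995, 0, 0)
side cup (0.886, 0, 0)
side bottle (0.999, 0, 0)
side meter (0.999, 0, 0)
[213 160   5   8]
[220 159  11   8]
[233 158   4   8]
```

```bash
python3 -c "
from bench import r
print(r.hand_in())"
```

```text
the job is handed in; nothing more can be done
None
```

I handed the job in at about 24 s: the tub is level on the carrier's floor, the modules are pushed up to the end plate, and the other two tubs and the bystander items haven't moved. The modules stalled rigidly at 31 N, which I took as upright and square, but the last side view still allowed about 1 mm of gap at module 4's foot.

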